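# Prise open the print-block chest and hold its lid

## Task

Pick up the flat chisel, slip its blade into the slot under the front edge of the wooden chest's lid and lift the lid with the blade. Finish holding the lid open at 45 degrees (within five degrees) on the blade, so that a colleague can reach in: the program ends with the chisel still gripped and the blade carrying the lid, the chisel not resting on the chest's walls and its handle at least 7 cm above the bench. Never touch the lid with the gripper, and leave the mallet, the carved block and the jar where they are.

Things in the scene. Friction and masses are not known exactly. Their poses are not given: they have to be found in the camera images.
- chest: Dark wooden chest fixed to the bench, 160 (its x) x 220 (its y) mm, 92 mm high with the lid shut. Origin: centre of its underside; its x axis points from the front wall (facing the robot) to the hinge side, z up. It turns up to 0.3 rad about z. Carved blocks lie in it up to 44 mm above the bench.
- tub: The chest's fixed walls, same frame as chest: 10 mm thick, 80 mm high. The top of the front wall (outer face at x = -80 mm) has a notch 100 mm wide, centred on y = 0, and 10 mm deep, from z = 70 to 80 mm: with the lid shut it is a slot 10 mm high and 10 mm deep (front to back) into the hollow chest.
- lid (a joint): Angle of the chest lid in rad: 0 shut, growing as its front edge rises; stop at 1.35. No latch or spring: the lid falls shut from any angle.
- lid_board: The lid: flat dark wooden board 160 x 220 x 12 mm, about 0.3 kg, no handle, flush with the chest outside; brass plate (90 mm along the front edge x 22 mm) on top over the slot, two brass hinge plates at the far edge. Origin: on the hinge line at mid width, level with the underside (shut: x = 80, z = 80 mm of the chest). x lies in the underside from front edge to hinge, z is its upward normal.
- lid_lip (a point): Middle of the lower front edge of the lid, on its underside, 160 mm from the hinge; when shut it is at x = -80, z = 80 mm in the chest's frame, the top of the slot's mouth. Moves with the lid.
- chisel: Loose flat chisel, about 130 g, lying left or right of the chest: square pale wooden handle 24 x 24 mm (x = -60 to 60, z = 0 to 24 mm) and flat steel blade 20 mm wide, 3 mm thick (x = 60 to 160, mid-plane z = 12, clear of the bench). Origin: centre of the handle's underside; x points to the blade, y across it, z is the blade's upward normal. Balances near x = 27 mm.
- chisel_tip (a point): Middle of the blade's end edge, at mid thickness, x = 160, z = 12 mm in the chisel's frame; axes like the chisel's.
- mallet: Bystander: loose wooden mallet on the other side of the chest from the chisel, block head 60 x 85 x 60 mm, round handle 24 mm thick and 150 mm long towards its -x. Origin under the handle's line, 60 mm before the head's centre.
- block: Bystander: loose carved wooden printing block 100 x 80 x 25 mm. Origin: centre of its underside.
- jar: Bystander: loose round glass jar with a black cap, 60 mm across, 70 mm high. Origin: centre of its underside.
Mind the look-alikes: they are no part of the job. Several things look just like the chisel: the one meant starts farthest to the robot's right.

How it is judged:
On the way, in this order (a step that is already met when the one before it is completed fails the run):
1. the chisel is gripped and lifted, the lid still shut (contact force between the fingers and chisel above 1 N and height (world z) of chisel above 0.03 m and value of joint lid below 0.05 rad), for 0.2 s.
2. the blade's tip is at least 4 mm inside the slot under the lid, the lid not yet raised more than 0.15 rad (x of chisel_tip in the frame of lid_board between -0.156 and -0.04 m and y of chisel_tip in the frame of lid_board between -0.05 and 0.05 m and z of chisel_tip in the frame of lid_board between -0.04 and 0.003 m and value of joint lid below 0.15 rad), for 0.1 s.
3. the lid is raised more than 0.3 rad on the chisel (value of joint lid above 0.3 rad and contact force between chisel and lid_board above 0.2 N and contact force between the fingers and chisel above 1 N), for 0.1 s.
At the end, for the whole second after the job is handed in: Lid still at 45 degrees +-5 (0.698 to 0.873 rad, under 0.1 rad/s), carried by the chisel (over 0.3 N), which is gripped (over 2 N) and does not bear on the chest walls (under 0.5 N), its origin over 65 mm up; arm and gripper off the lid; mallet, block, jar within 25 mm of their start (value of joint lid between 0.698 and 0.873 rad and velocity of joint lid between -0.1 and 0.1 rad/s and contact force between chisel and lid_board above 0.3 N and contact force between the fingers and chisel above 2 N and contact force between chisel and tub below 0.5 N and height (world z) of chisel above 0.065 m and contact force between each of the arm, the fingers and lid_board below 0.3 N and distance of each of mallet, block, jar from where it was at the start of the episode below 0.025 m); the arm keeps its last pose, push and grip.
It fails at once if the gripper or arm touches the lid (contact force between any of the arm, the fingers and lid_board above 0.5 N).
It fails at once if the mallet, the carved block or the jar is moved more than 25 mm (distance of any of mallet, block, jar from where it was at the start of the episode above 0.025 m).
It also fails if it takes over 51 s, if anything falls off the work surface, if the arm or the gripper's body presses on something with over 40 N, if the wrist force passes 120 N, or if a joint passes its speed limit or range.

## Robot

A 7-joint arm with a two-finger parallel gripper is mounted at the origin on the work surface. World frame = base frame: x ahead of the robot, y to its left, z up, the work surface at z = 0. Lengths are in m, angles in rad, forces in N, time in s.
With the tool pointing down it reaches from about 0.375 to 0.925 m from the base axis. Payload 3.1 kg.
Tool frame: the origin (TCP) lies between the finger pads; the fingertips stand 19 mm ahead of it and the grasp point (between the pads) is the TCP; z points along the fingers, y is the line along which they close (so a half turn about z gives the same grasp; the last joint's range is limited). The gripper opens to 85 mm and grips with 20 to 120 N. Pads are 22 mm wide; open, the fingers measure 114 mm over their backs; the gripper's body (76 mm by 85 mm) begins 54 mm behind the grasp point. The pads swing forward as they close: fully open they stand 13 mm farther back than shut.
Start: joints at [1.185, 0.383, 0.044, 1.598, -0.018, 1.161, -0.05], TCP at [0.185, -0.623, 0.25] pointing down, gripper open.
Joint ranges: [-2.61, 2.61], [-0.41, 2.15], [-1.48, 1.57], [0, 2.5], [-1.57, 4.71], [0.05, 1.97], [-2.85, 2.85]. Speed limits (rad/s): [2.79, 2.79, 3.14, 3.14, 3.14, 3.14, 3.14].

## Interface

Orientations are given as a unit quaternion [x, y, z, w].
In Python, from bench import move_ptp, movel, move_j, move_gripper, pause, inverse_kinematics, read_camera, camera_params, MotionError, sign_off, look_for, tip_of, read_time_s, read_qpos, read_joint_vel, read_effort, read_eef_pos, read_tcp_rot, read_ft_force, read_ft_torque, read_finger_gap, read_grasp_force gives the robot as it stands. Calls block until the motion is done:
- move_ptp(position, orientation): joint-space move of the TCP to a pose.
- movel(position, orientation=None, speed=0.15): straight line of the TCP; orientation=None keeps the orientation; speed is the mean speed in m/s.
- move_j(angles): joint-space move.
- move_gripper(opening, effort=None): finger opening in m; effort is the grip in N (None keeps the last); returns when the fingers have stopped.
- pause(seconds).
- inverse_kinematics(position, orientation): joint angles nearest the present ones, or None.
- read_camera(name): name is "side" or "top"; returns the picture (400x640x3 uint8, red, green, blue); there is no depth.
- camera_params(name): a dict with "K" (3x3 intrinsics, pixels), "camera_from_world" (4x4, takes a point from world to camera coordinates). Camera axes: x right, y down, z forward; pixel columns grow to the right and rows downward; lengths in m; the calibration is good to about 2 mm. A picture is of the moment at which its call begins. camera_params takes no time and is no camera call.
A pose or a line that the arm cannot do raises MotionError and nothing moves.
- sign_off(): hands the job in; it is judged then, once.
Trained networks look in the newest picture that a camera, given by its name, has taken for a name from the list of things; names that differ only in an ending like _2 or _b are one class to them, and where a whole thing is asked for, a point or a joint stands for the part that bears it (a point fixed in the world has none). Each returns a list of dicts, best first, with "confidence" (0 to 1); they miss things now and then, are a little off and sometimes report something else, mostly with a low value. They report only what shows in the picture. A call takes as long as a camera call. They do not tell look-alikes from the thing itself.
- look_for(camera, name): "at" ([column, row] in pixels, amid what is visible of it).
- tip_of(camera, name): "at" ([column, row] in pixels: a listed point, or the origin of a listed thing).
Readings, each from a call of its own:
- read_time_s(): time.
- read_qpos(): joint angles.
- read_joint_vel(): joint speeds.
- read_effort(): joint torques, N m.
- read_eef_pos(): TCP position.
- read_tcp_rot(): TCP orientation.
- read_ft_force(): force on the tool from outside, world axes, zero at the start.
- read_ft_torque(): the same for the moment, N m.
- read_finger_gap(): finger opening in m.
- read_grasp_force(): force on a finger pad.
Only numpy, scipy, OpenCV 4.12 (cv2) and the standard library are available. Lean on these libraries where they do the work, as an engineer would, in place of code of your own. Each camera call takes 0.05 s, during which the arm holds its last target. There are 200 camera calls.

## Working session

There is one attempt and no reset: what is moved stays moved. The work goes in short steps, each a Python script; the robot and the scene stay as the last script left them, time stands still between calls to the robot, and variables do not carry over. Pictures are saved under pics/ and viewed, at most 10 in all, crops included, and the job is handed in when it is done.

```bash
ls; mkdir -p pics; python3 - <<'E'
from bench import *
import cv2
for c in ["top","side"]:
    im=read_camera(c); cv2.imwrite(f"pics/{c}0.png",im[:,:,::-1])
    p=camera_params(c); print(c,p["K"],p["camera_from_world"])
    for n in ["chest","chisel","mallet","block","jar"]:
        print(n,[(d["at"],round(d["confidence"],2)) for d in look_for(c,n)])
    for n in ["chisel_tip","chisel","lid_lip","chest","lid_board"]:
        print("tip",n,[(d["at"],round(d["confidence"],2)) for d in tip_of(c,n)])
print(read_time_s(),read_tcp_rot(),read_ft_force())
E
```

```text
pics
top [[422.73407942   0.         315.5068209 ]
 [  0.         422.73407942 200.19545247]
 [  0.           0.           1.        ]] [[ 0.02277615 -0.99972175  0.00613742  0.00461117]
 [-0.99027076 -0.02340295 -0.13717188  0.56224065]
 [ 0.13727735 -0.00295346 -0.99052825  1.0034338 ]
 [ 0.          0.          0.          1.        ]]
chest [([325.2, 158.0], 0.94)]
chisel [([363.9, 288.6], 0.76), ([441.0, 225.5], 0.68)]
mallet [([198.0, 231.3], 0.81), ([193.8, 145.0], 0.28)]
block [([442.6, 131.0], 0.81)]
jar [([194.0, 142.5], 0.98)]
tip chisel_tip [([437.0, 176.2], 0.88), ([321.7, 264.9], 0.69)]
tip chisel [([443.4, 241.8], 0.98), ([383.2, 295.7], 0.98)]
tip lid_lip [([323.7, 188.4], 0.84)]
tip chest [([322.9, 163.9], 0.88)]
tip lid_board [([326.5, 127.2], 0.96), ([436.2, 177.7], 0.57)]
side [[477.40647332   0.         317.80966552]
 [  0.         477.40647332 197.71509241]
 [  0.           0.           1.        ]] [[ 0.9987263  -0.04675241  0.01897327 -0.56659609]
 [-0.02239411 -0.74770858 -0.66364929  0.08964255]
 [ 0.04521368  0.66237911 -0.74780321  1.35475606]
 [ 0.          0.          0.          1.        ]]
chest [([354.7, 216.3], 0.95)]
chisel [([236.5, 262.6], 0.89), ([296.2, 318.9], 0.77)]
mallet [([286.7, 147.8], 0.78)]
block [([395.5, 320.2], 0.97)]
jar [([355.4, 143.9], 0.77)]
tip chisel_tip [([346.9, 310.6], 0.92), ([261.9, 223.6], 0.86)]
tip chisel [([234.6, 274.0], 0.67), ([286.3, 324.9], 0.58)]
tip lid_lip [([325.4, 204.2], 0.97)]
tip chest [([351.5, 223.6], 0.57)]
tip lid_board [([379.2, 208.5], 0.58)]
1.1 [ 9.89664154e-01  1.43404540e-01  5.49371620e-06 -2.13893501e-05] [0.19158492 1.31643181 0.19690332]
```

View pics/top0.png

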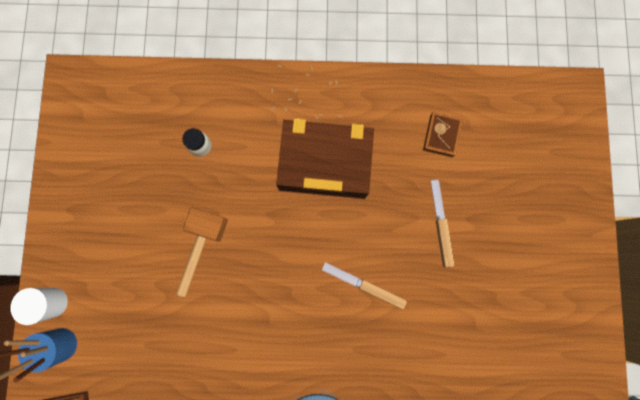

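View pics/side0.png

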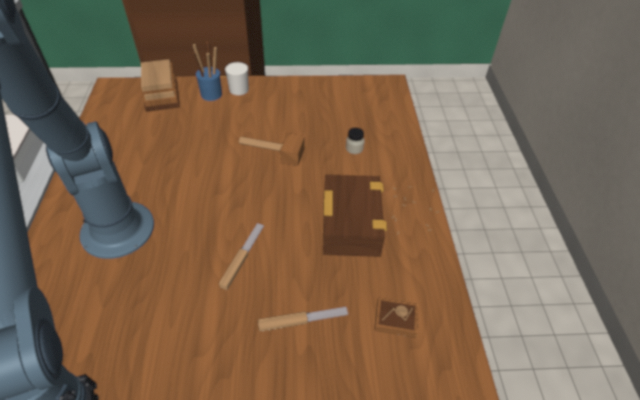

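The top view shows a shut chest with its brass plate at (323,184), the mallet at (200,230), the jar at (196,142) and the block at (442,133). Two things could be the chisel:
- A: handle at (445,242), tip at (436,180)
- B: handle at (383,295), tip at (323,265)

Right in the image is -y, the robot's right, so I choose A. Next I'll measure both it and the chest, and check A in a crop.

```bash
cat > h.py <<'E'
import numpy as np, cv2
from bench import *
def proj(c,P):
    p=camera_params(c);T=np.array(p["camera_from_world"]);q=np.atleast_2d(P)@T[:3,:3].T+T[:3,3]
    q=q@np.array(p["K"]).T; return q[:,:2]/q[:,2:]
def ray(c,uv,z):
    p=camera_params(c);T=np.array(p["camera_from_world"]);uv=np.atleast_2d(uv)
    d=np.c_[uv,np.ones(len(uv))]@np.linalg.inv(p["K"]).T@T[:3,:3]; o=-T[:3,:3].T@T[:3,3]
    return o+d*((z-o[2])/d[:,2])[:,None]
E
python3 - <<'E'
from h import *
from scipy import ndimage as N
top=cv2.imread("pics/top0.png");side=cv2.imread("pics/side0.png")
for c,im in(("top",top),("side",side)):
    hsv=cv2.cvtColor(im,cv2.COLOR_BGR2HSV)
    m=((hsv[...,0]>=17)&(hsv[...,0]<32)&(hsv[...,1]>150)&(hsv[...,2]>150)).astype(np.uint8)
    n,l,s,ce=cv2.connectedComponentsWithStats(m)
    for i in range(1,n):
        if s[i,4]>25:
            pts=np.argwhere(l==i)[:,::-1].astype(float); w=ray(c,pts,.092)
            r=cv2.minAreaRect((w[:,:2]*1000).astype(np.float32)); print(c,"brass",ce[i],s[i,4],w.mean(0).round(4),r)
# candidate A triangulated
def tri(a,b):
    A=[];
    for c,uv in(("top",a),("side",b)):
        p=camera_params(c);P=np.array(p["K"])@np.array(p["camera_from_world"])[:3]
        A+=[uv[0]*P[2]-P[0],uv[1]*P[2]-P[1]]
    A=np.array(A);return np.linalg.lstsq(A[:,:3],-A[:,3],rcond=None)[0].round(4)
print("tip",tri((437,176.2),(346.9,310.6)),"org",tri((443.4,241.8),(286.3,324.9)))
print("lip",tri((323.7,188.4),(325.4,204.2)))
print("ray tip",ray("top",(437,178),.012),"org",ray("top",(445,242),.024),"side",ray("side",(346.9,310.6),.012),ray("side",(286,321),.024))
for n,a in (("B",((383.2,295.7),(321.7,264.9))),):print(n,ray("top",a,.015))
print("mallet",ray("top",[(205,224),(183,294)],.03),"jar",ray("top",(194,141),.07),"block",ray("top",(442,134),.025))
a=cv2.resize(top[170:275,400:480],None,fx=5,fy=5,interpolation=2)
b=cv2.resize(top[110:205,265:385],None,fx=3.3,fy=3.3,interpolation=2)
o=np.zeros((max(a.shape[0],b.shape[0]),a.shape[1]+b.shape[1],3),np.uint8);o[:a.shape[0],:a.shape[1]]=a;o[:b.shape[0],a.shape[1]:]=b
cv2.imwrite("pics/crop.png",o);print(o.shape)
E
```

```text
top brass [298.6961326  125.34254144] 181 [0.7347 0.0622 0.092 ] ((734.7203369140625, 62.34827423095703), (29.481184005737305, 36.35310745239258), 84.61634063720703)
top brass [356.98324022 130.82681564] 179 [ 0.7246 -0.0776  0.092 ] ((725.3032836914062, -77.65753173828125), (37.063934326171875, 28.768701553344727), 0.42156508564949036)
top brass [322.53506494 183.85454545] 385 [0.5938 0.0022 0.092 ] ((593.9484252929688, 2.3191986083984375), (91.50384521484375, 23.87158966064453), 85.85003662109375)
side brass [376.70212766 185.54255319] 94 [0.7366 0.0626 0.092 ] ((735.7046508789062, 60.928794860839844), (31.144184112548828, 35.596412658691406), 88.3503646850586)
side brass [327.63297872 202.90425532] 188 [0.5927 0.0017 0.092 ] ((592.232421875, 2.2659645080566406), (87.70490264892578, 19.5871639251709), 86.26858520507812)
side brass [379.57983193 224.16806723] 119 [ 0.7262 -0.0774  0.092 ] ((725.9765625, -77.47398376464844), (30.34402084350586, 34.55862808227539), 82.92369842529297)
tip [ 0.6285 -0.2888  0.0213] org [ 0.4725 -0.3093 -0.0043]
lip [ 0.5852 -0.0007  0.0888]
ray tip [[ 0.63018701 -0.29112238  0.012     ]] org [[ 0.46731351 -0.30470223  0.024     ]] side [[ 0.62611387 -0.28446725  0.012     ]] [[ 0.47542246 -0.31313781  0.024     ]]
B [[ 0.33323886 -0.15345002  0.015     ]
 [ 0.40433934 -0.00138404  0.015     ]]
mallet [[0.49758821 0.28838169 0.03      ]
 [0.32772557 0.33136083 0.03      ]] jar [[0.69605049 0.31666627 0.07      ]] block [[ 0.74245137 -0.30201787  0.025     ]]
(525, 796, 3)
```

View pics/crop.png

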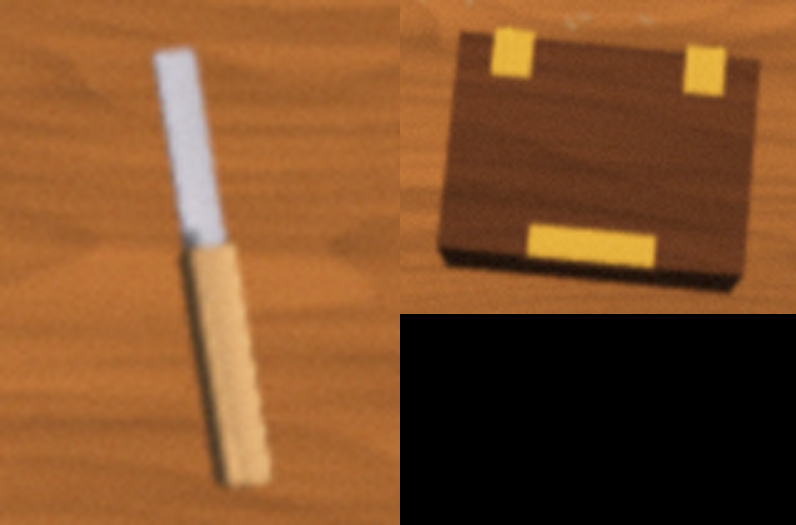

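The crop confirms A is a flat chisel: tip at (434.8,180), blade root at (442.3,219.4), handle end at (449.4,267.4). The chest is shut at about (0.662,-0.003) with a yaw of about -0.073. I'll grasp the handle from above.

```bash
cat >> h.py <<'E'
def q(f): return [float(np.cos(f/2)),float(np.sin(f/2)),0.,0.]
YAW=-0.073; EX=np.array([np.cos(YAW),np.sin(YAW),0]); C=np.array([.6621,-.003,0])
E
python3 - <<'E'
from h import *
t=ray("top",(434.8,180),.0135)[0]; e=ray("top",[(442.3,219.4),(449.4,267.4)],.024)
d=t-e[1];f=np.arctan2(d[1],d[0]);u=np.array([np.cos(f),np.sin(f),0])
org=((t-.16*u)+(e[0]-.06*u)+(e[1]+.06*u))/3
print(t,e,f,org,np.linalg.norm(d[:2]))
g=org+.025*u
move_gripper(.06,60)
move_ptp([g[0],g[1],.13],q(f)); movel([g[0],g[1],.0215],q(f),speed=.08)
print(read_eef_pos(),read_ft_force())
move_gripper(0,110); print(read_finger_gap(),read_grasp_force())
p=read_eef_pos(); movel([p[0],p[1],p[2]+.1],speed=.1)
print(read_eef_pos(),read_finger_gap(),read_grasp_force(),read_time_s())
# retract and align yaw, at tip height above chest front
off=.135; tip=C+EX*(-.08-.045); tc=tip-EX*off
movel([tc[0],p[1],.13],q(YAW),speed=.12)
movel([tc[0],tc[1],.13],q(YAW),speed=.15)
for c in("top","side"):
    im=read_camera(c);cv2.imwrite(f"pics/{c}1.png",im[:,:,::-1]);print(tip_of(c,"chisel_tip")[:2],tip_of(c,"chisel")[:2])
P=np.array(read_eef_pos());print(P,read_tcp_rot(),read_time_s())
t=P+off*EX+[0,0,.012-.0215]
print("expected tip",t,proj("top",t),proj("side",t))
a=cv2.imread("pics/top1.png")[170:300,260:390];b=cv2.imread("pics/side1.png")[150:280,200:330]
cv2.imwrite("pics/crop1.png",cv2.resize(np.hstack([a,b]),None,fx=3,fy=3,interpolation=2))
E
```

```text
[ 0.62456975 -0.28498247  0.0135    ] [[ 0.52322924 -0.29905184  0.024     ]
 [ 0.40550968 -0.31430813  0.024     ]] 0.13307919487386186 [ 0.4649078  -0.30652411  0.0205    ] 0.22101427335080226
[ 0.49022651 -0.30348163  0.02215049] [-0.04275176  0.48789126  0.50336258]
0.02172711891341888 108.8200843334198
[ 0.48949136 -0.30311175  0.12137521] 0.02188797196638865 108.14513325691223 6.2417
[{'at': [322.5, 203.8], 'confidence': 0.57}] [{'at': [378.9, 295.2], 'confidence': 0.92}]
[{'at': [260.4, 224.7], 'confidence': 0.89}, {'at': [307.0, 196.5], 'confidence': 0.71}] [{'at': [251.5, 198.8], 'confidence': 0.81}, {'at': [232.3, 272.4], 'confidence': 0.81}]
[0.40280709 0.01574526 0.12999129] [ 9.99324621e-01 -3.67464552e-02 -9.59274962e-06  1.42376189e-05] 9.7083
expected tip [0.53744754 0.00589901 0.12049129] [[320.66795857 206.08996593]] [[307.53571675 195.21598263]]
```

View pics/crop1.png

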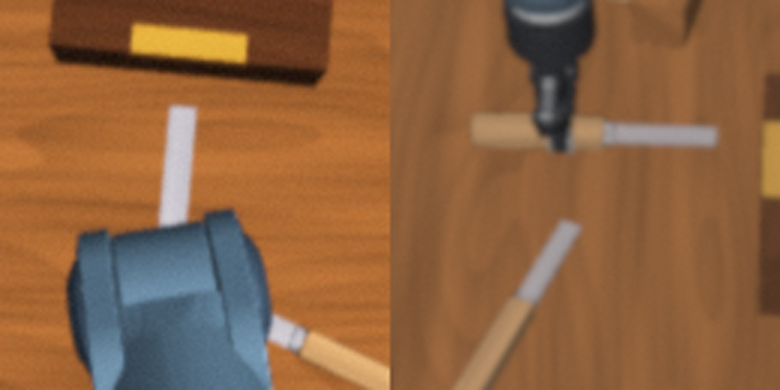

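The side view shows the blade level, tip at about (309,195). The top view has its tip at (321,205), in line with the brass plate. That puts it about 2 mm ahead of the prediction, so I'll take 137 mm as the tip offset. Now I'll insert in small steps, checking the force after each.

```bash
cat >> h.py <<'E'
OFF=.137; DZ=.0215-.012+.0005   # TCP above blade mid-plane
def tcp(x,z): # chest-frame x of tip, z of blade mid-plane
    p=C+EX*(x-OFF); return [float(p[0]),float(p[1]),float(z+DZ)]
E
python3 - <<'E'
from h import *
movel(tcp(-.11,.075),q(YAW),speed=.1); pause(.2); f0=np.array(read_ft_force()); print(f0,read_eef_pos(),tcp(-.11,.075))
for x in np.arange(-.09,-.0449,.005):
    movel(tcp(x,.075),q(YAW),speed=.04); pause(.1); f=np.array(read_ft_force())-f0; print(round(x,3),f.round(2))
    if np.linalg.norm(f)>6: print("STOP"); break
for c in("top","side"): cv2.imwrite(f"pics/{c}2.png",read_camera(c)[:,:,::-1])
a=cv2.imread("pics/top2.png")[140:270,260:390];b=cv2.imread("pics/side2.png")[150:280,230:360]
cv2.imwrite("pics/crop2.png",cv2.resize(np.hstack([a,b]),None,fx=3,fy=3,interpolation=2))
print(read_time_s())
E
```

```text
[-0.33224881  0.80190212 -0.83164757] [0.41621849 0.01505398 0.08563398] [0.41575783928668086, 0.015014989733364327, 0.08499999999999999]
-0.09 [-0.56 -0.96 -0.82]
-0.085 [-0.46 -0.22 -0.26]
-0.08 [ 0.75 -1.05 -0.58]
-0.075 [ 0.71 -0.81 -0.21]
-0.07 [ 0.43 -0.82 -0.77]
-0.065 [ 1.12 -1.21 -1.19]
-0.06 [-0.22 -0.29  0.34]
-0.055 [ 0.7  -0.83 -1.12]
-0.05 [ 0.29 -0.65 -0.12]
-0.045 [ 0.2  -1.04  0.21]
14.75
```

View pics/crop2.png

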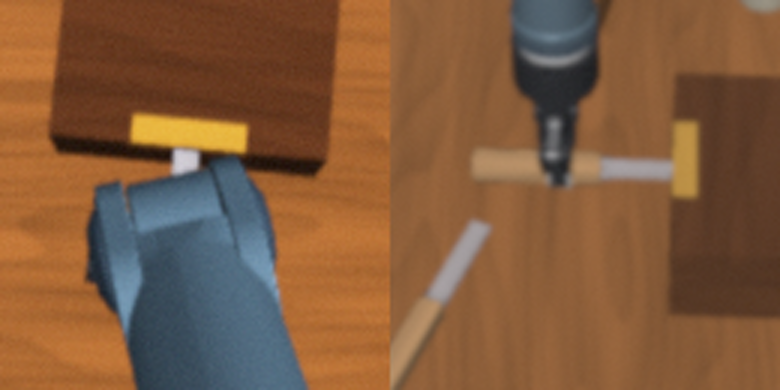

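No contact force, and the blade goes under the brass plate at about (322,193) in the top view, so it is about 35 mm into the slot. Now I'll lift along the hinge arc.

```bash
cat >> h.py <<'E'
S=.125
def arc(th): return tcp(.08-S*np.cos(th), .080+S*np.sin(th)-.0015)
E
python3 - <<'E'
from h import *
f0=np.array(read_ft_force())
for th in (.04,.13,.24,.36,.48,.6,.7,.785):
    movel(arc(th),q(YAW),speed=.06); print(th,(np.array(read_ft_force())-f0).round(2),round(read_grasp_force(),1))
pause(.5); print(np.array(read_eef_pos())-arc(.785),(np.array(read_ft_force())-f0).round(2))
for c in("top","side"):
    cv2.imwrite(f"pics/{c}3.png",read_camera(c)[:,:,::-1]); print(tip_of(c,"lid_lip"))
    for th in(.7,.785,.87):
        H=C+.08*EX;L=[H-EX*.16*np.cos(th)+[0,0,.08+.16*np.sin(th)]+n*np.array([-EX[1],EX[0],0])+.012*np.array([*(EX[:2]*np.sin(th)),np.cos(th)]) for n in(-.11,0,.11)]
        print(c,th,"top front edge -y,mid,+y",proj(c,np.array(L)).round(1).tolist())
a=cv2.imread("pics/top3.png")[100:230,260:390];b=cv2.imread("pics/side3.png")[110:240,280:410]
cv2.imwrite("pics/crop3.png",cv2.resize(np.hstack([a,b]),None,fx=3,fy=3,interpolation=2))
print(read_time_s())
E
```

```text
0.04 [-0.15  0.19 -1.78] 107.9
0.13 [-0.54  0.26 -1.65] 107.9
0.24 [-0.38 -0.37 -1.95] 107.9
0.36 [ 0.19  0.63 -2.67] 107.9
0.48 [-0.19 -0.8  -2.71] 107.9
0.6 [-1.   -0.07 -1.99] 108.0
0.7 [-1.87  0.65 -0.89] 108.0
0.785 [-0.4   0.84 -0.85] 108.0
[-2.27499720e-04  1.91522751e-05 -1.47204579e-04] [-1.43  0.2  -1.74]
[{'at': [325.6, 159.5], 'confidence': 0.97}]
top 0.7 top front edge -y,mid,+y [[376.7, 164.9], [325.2, 160.0], [273.7, 155.1]]
top 0.785 top front edge -y,mid,+y [[377.7, 159.3], [325.7, 154.4], [273.8, 149.4]]
top 0.87 top front edge -y,mid,+y [[378.7, 153.4], [326.3, 148.4], [274.0, 143.4]]
[{'at': [344.3, 177.9], 'confidence': 0.71}]
side 0.7 top front edge -y,mid,+y [[342.8, 210.2], [342.4, 177.8], [342.1, 149.0]]
side 0.785 top front edge -y,mid,+y [[347.1, 207.9], [346.5, 175.4], [345.9, 146.6]]
side 0.87 top front edge -y,mid,+y [[351.7, 205.8], [350.8, 173.3], [350.0, 144.4]]
18.3333
```

View pics/crop3.png

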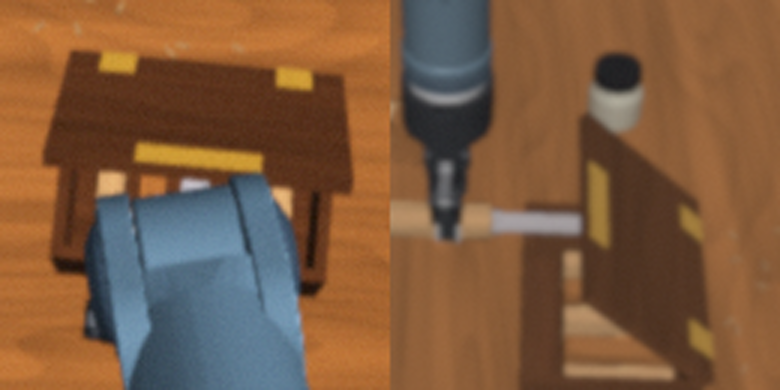

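The lid is resting on the blade and the front edge in the side view is at about column 344. Next I'll fit the angle from the brass plate's centroid.

```bash
cat > ang.py <<'E'
from h import *
from scipy.optimize import least_squares
def brass(c,im,near):
    h=cv2.cvtColor(im,cv2.COLOR_BGR2HSV)
    m=((h[...,0]>=17)&(h[...,0]<32)&(h[...,1]>140)&(h[...,2]>110)).astype(np.uint8)
    n,l,s,ce=cv2.connectedComponentsWithStats(m); k=[i for i in range(1,n) if s[i,4]>25]
    i=min(k,key=lambda i:np.hypot(*(ce[i]-near))); return ce[i],s[i,4]
def mid(th,d=.149):
    return C+EX*.08+[0,0,.08]+d*np.array([*(-EX[:2]*np.cos(th)),np.sin(th)])+.012*np.array([*(EX[:2]*np.sin(th)),np.cos(th)])
def angle(tag,th0):
    for c in("top","side"):
        ce,a=brass(c,cv2.imread(f"pics/{c}{tag}.png"),proj(c,mid(th0))[0])
        r=least_squares(lambda t:proj(c,mid(t[0]))[0]-ce,[th0]); print(c,ce,a,"theta",r.x,"res",r.fun.round(2))
E
python3 -c "
from ang import *
angle(0,0.);angle(3,.75)"
```

```text
top [322.545  184.0525] 400 theta [-9.08141335e-05] res [0.05 0.01]
side [328.03070175 202.60526316] 228 theta [0.00418864] res [-0.17 -0.03]
top [325.64028777 152.04676259] 278 theta [0.77906142] res [0.29 0.03]
side [349.         177.67977528] 178 theta [0.77993917] res [0.03 0.06]
```

Both cameras put the lid at 0.78 rad, close to the 0.785 target. The chisel is well above the walls and the grip is 108 N, so I'm handing in.

```bash
python3 -c "
from bench import *
print(read_joint_vel(),read_grasp_force());print(sign_off())"
```

```text
[ 0.00040579 -0.00073735  0.00081721 -0.00024516 -0.00081143  0.00026016
  0.00208973] 107.96045780181885
the job is handed in; nothing more can be done
None
```

The job is handed in: the lid is held open on the chisel blade at about 0.78 rad (44.7 degrees, measured from both cameras), with the chisel still gripped at 108 N; the hand-in call gave no verdict.

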